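Clamp the ribbon-reel stand and hold its axle dowel through both bushings

ROBOT

A 6-joint arm with a two-finger parallel gripper is mounted at the origin on the work surface. World frame = base frame: x ahead of the robot, y to its left, z up, the work surface at z = 0. Lengths are in mm, angles in rad, forces in N, time in s.
With the tool pointing down it reaches from about 350 to 875 mm from the base axis. Payload 4.2 kg.
Tool frame: the origin (TCP) lies between the finger pads; the fingertips stand 25 mm ahead of it and the grasp point (between the pads) lies 6 mm ahead of it; z points along the fingers, y is the line along which they close (so a half turn about z gives the same grasp; the last joint's range is limited). The gripper opens to 85 mm and grips with 20 to 120 N. Pads are 22 mm wide; open, the fingers measure 114 mm over their backs; the gripper's body (76 mm by 85 mm) begins 54 mm behind the grasp point. The pads swing forward as they close: fully open they stand 13 mm farther back than shut.
Start: joints at [1.402, 0.385, 0.008, 0, -1.194, -0.259], TCP at [259.26, 568.668, 256.312] pointing down, gripper open.
Joint ranges: [-3.14, 3.14], [-1.21, 2.06], [-1.07, 1.41], [-3.16, 2.05], [-2.99, -0.16], [-3.1, 3.1]. Speed limits (rad/s): [2.79, 2.79, 3.14, 3.14, 3.14, 3.14].

INTERFACE

Orientations are given as a unit quaternion [x, y, z, w].
In Python, from bench import read_state, imaging, workorder, nets gives the robot as it stands.
- The arm moves only by the tool apply_moves, never from a script. Its argument "rows" is a list of rows, each an object with "hand": the opening, from -1 (shut) to 1 (fully open); "delta_pos": the shift along the tool's x, y, z in mm, a list of three; "yaw": the turn about the tool's z in rad. A call has 1 to 12 rows; each row is the pose to reach, as a shift and turn from the pose commanded when the call began, along the tool's axes at that moment; what a row does not reach only later rows make up. A row lasts 1/12 s, in which the tool goes at most 41.7 mm and 7.16 degrees, less where a joint would pass 70% of its speed; a pose out of reach is approached as far as the arm can. A call with a gripper value outside its range is refused whole. The fingers move at their own pace and stop on an object; the grip force is fixed at half the most. Time passes only in rows, so rows that repeat a pose let the fingers close. It gives the time, the measured TCP pose, the force, the opening and the grip force at its end, in the units of the state.
- read_state(): the state, without advancing time (a new reading comes with each control period).
- imaging.get_image(name): name is "scene" or "top" or "wrist"; returns a dict with "pixels" (480x640x3 uint8, red, green, blue), "fx", "fy", "cx", "cy" (pixels), "xyz" and "rotation" of the camera in the world. Camera axes: x right, y down, z forward; pixel columns grow to the right and rows downward; lengths in mm; the calibration is good to about 2 mm. A picture is of the moment at which its call begins. There is no depth.
- workorder.job_done(): hands the job in; it is judged then, once.
Trained networks look in the newest picture that a camera, given by its name, has taken for a name from the list of things; names that differ only in an ending like _2 or _b are one class to them, and where a whole thing is asked for, a point or a joint stands for the part that bears it (a point fixed in the world has none). Each returns a list of dicts, best first, with "score" (0 to 1); they miss things now and then, are a little off and sometimes report something else, mostly with a low value. They report only what shows in the picture. A call takes as long as a camera call. They do not tell look-alikes from the thing itself.
- nets.find_in(camera, query): "location" ([row, column] in pixels, amid what is visible of it).
- nets.pinpoint(camera, query): "location" ([row, column] in pixels: a listed point, or the origin of a listed thing).
The state is a dict: "clock": time; "joints": joint angles; "joint_vel": joint speeds; "joint_efforts": joint torques, N m; "position": TCP position; "ee_rot": TCP orientation; "contact_force": force on the tool from outside, world axes, zero at the start; "wrist_torque": the same for the moment, N m; "gripper_width": finger opening in mm; "grasp_force": force on a finger pad.
Only numpy, scipy, OpenCV 4.12 (cv2) and the standard library are available. Lean on these libraries where they do the work, as an engineer would, in place of code of your own. Each camera call takes 0.05 s, during which the arm holds its last target. There are 200 camera calls.

TASK

The glue on the two brass bushings of the wooden ribbon-reel stand is still wet and they must set in line. First swing the red-handled clamp arm over the top and down onto the stand's base so that it stays clamped in its jig; then take the loose dowel from the blue rack and thread it lengthwise through one bushing and on through the other until it clearly sticks out of both uprights. Finish still gripping the dowel there, level and still, without leaning hard on the bushings: do not let go, leave the clamp closed, and leave the jar, glue bottle and screwdriver where they are.

Things in the scene. Friction and masses are not known exactly. Their poses are not given: they have to be found in the camera images.
- jig: Fixed plywood gluing jig on the left or right of the bench, turned up to 0.3 rad. Board 210 (x) x 190 (y) x 12 mm, from x = -70 to +140 mm; origin on the bench under the middle of the stand's nest. Dark rails (tops 20 mm above the bench) fence the stand with 1.5 mm play. The clamp's steel bracket stands at x = 105 mm, its top 56 mm above the bench.
- clamp_pivot (a point): Hinge of the clamp arm: 105 mm from the jig's origin along jig +x, 45 mm above the bench. The hinge axis is the jig's y axis.
- clamp (a joint): Angle of the clamp arm (rad): 0 = closed, arm level, pointing from the pivot to jig -x, its pad (70 mm from the pivot) on the stand's base between the uprights; 1.57 = upright; 2.05 = stop, leaning to jig +x. Friction (0.08 N m) holds it near upright; 1 to 3 N at the grip moves it. Pushed below 1.0 rad it falls shut by its weight in about 1 s and presses with about 4 N.
- clamp_grip (a point): Middle of the clamp arm's red grip, 100 mm from the pivot along the arm: a round bar 19 mm in diameter, from 75 to 125 mm from the pivot. Inward of it the arm is a steel bar 16 mm wide (y), 12 mm thick.
- stand: Loose wooden ribbon-reel stand (450 g) in the jig's nest, axes as the jig's. Origin: centre of its underside, 12 mm above the bench. Base 80 (x) x 150 (y) x 12 mm; two uprights 60 (x) x 14 mm (y) at y = +50 and -50 mm, tops 96 mm above its underside. In each a brass-rimmed through hole (bushing), 16 mm in diameter, 2 mm chamfer, along y, 70 mm above the underside (82 mm above the bench).
- bush_left (a point): Centre of the bushing hole in the upright at stand y = +50 mm (mid-thickness; the outer face is 7 mm further out).
- bush_right (a point): Centre of the bushing hole in the upright at stand y = -50 mm (mid-thickness; the outer face is 7 mm further out).
- rack: Fixed blue rack on the bench for the dowel, 50 (x) x 102 (y) x 40 mm high, origin at the centre of its underside. Two notched blocks 12 mm thick at y = +45 and -45 mm carry the dowel along the rack's y with its axis 36 mm above the bench; the dowel sticks out 49 mm beyond each block, free on both sides and 30 mm clear of the bench.
- dowel: Round wooden dowel, 12 mm in diameter, 200 mm long, about 30 g, the same at both ends. Origin at its middle, on its axis; its length is its y axis.
- dowel_end_a (a point): End of the dowel at its y = +100 mm.
- dowel_end_b (a point): End of the dowel at its y = -100 mm.
- jar: Bystander: glass jar with orange cap, 68 mm in diameter, 85 mm high, standing beyond the work; origin at the centre of its underside.
- glue: Bystander: white glue bottle, 50 mm in diameter, 110 mm high, standing beyond the work; origin at the centre of its underside.
- screwdriver: Bystander: red-handled screwdriver lying crosswise beyond the work; origin under its middle.
Things that resemble listed ones, but are neither listed nor needed, are in the scene too. Of the things shaped like the dowel, the wooden one is meant.

How it is judged:
By the outcome, as a careful person would: the job done as asked, in the order asked, and still so for the second after the job is handed in, while the arm keeps its last pose, push and grip.
It also fails if it takes over 67 s, if anything falls off the work surface, if the arm or the gripper's body presses on something with over 40 N, if the wrist force passes 120 N, or if a joint passes its speed limit or range.

## Working session

There is one attempt and no reset: what is moved stays moved. The work goes in short steps, Python scripts to look and compute and a tool call to move; the robot and the scene stay as the last step left them, time stands still between calls to the robot, and variables do not carry over. Pictures are saved under pics/ and viewed, at most 10 in all, crops included, and the job is handed in when it is done.

Besides the shell and the picture viewer there is one more tool, called as a command line: name --argument value ..., lists and objects as JSON in quotes. apply_moves: Moves the arm, as the interface text tells. Its arguments: {"type":"object","properties":{"rows":{"type":"array"}},"required":["rows"]}

```bash
mkdir -p pics; ls
python3 - <<'E'
from bench import read_state, imaging, workorder, nets
import cv2,numpy as np
s=read_state();print({k:np.round(v,3).tolist() for k,v in s.items()})
for n in("scene","top","wrist"):
    d=imaging.get_image(n);cv2.imwrite(f"pics/{n}0.png",cv2.cvtColor(d["pixels"],cv2.COLOR_RGB2BGR))
    print(n,d["fx"],d["fy"],d["cx"],d["cy"],np.round(d["xyz"],1),np.round(d["rotation"],4).tolist())
E
```

```text
pics
{'clock': 0.0, 'joints': [1.402, 0.386, 0.007, -0.001, -1.194, -0.259], 'joint_vel': [0.001, -0.002, 0.001, -0.001, -0.0, 0.0], 'joint_efforts': [0.0, -39.229, 18.839, 4.186, -0.005, 0.0], 'position': [259.061, 568.197, 255.191], 'ee_rot': [0.977, -0.212, -0.0, 0.001], 'contact_force': [-0.284, -0.38, 0.197], 'wrist_torque': [-0.002, 0.005, -0.005], 'grasp_force': 0.0, 'gripper_width': 85.314}
scene 484.30100985250647 484.30100985250647 316.1105130372817 245.96879093661465 [1084.7  114.9  846.6] [0.6062, 0.7363, -0.2281, -0.1959]
top 562.1523539762178 562.1523539762178 321.32321050547074 236.07992794415142 [ 383.2   31.5 1030.5] [0.7115, -0.6967, 0.0596, -0.0692]
wrist 369.0715371933762 369.0715371933762 324.45666752769864 242.2605398246284 [321.4 540.4 373.7] [-0.5356, 0.8338, 0.1123, -0.0729]
```

View pics/scene0.png

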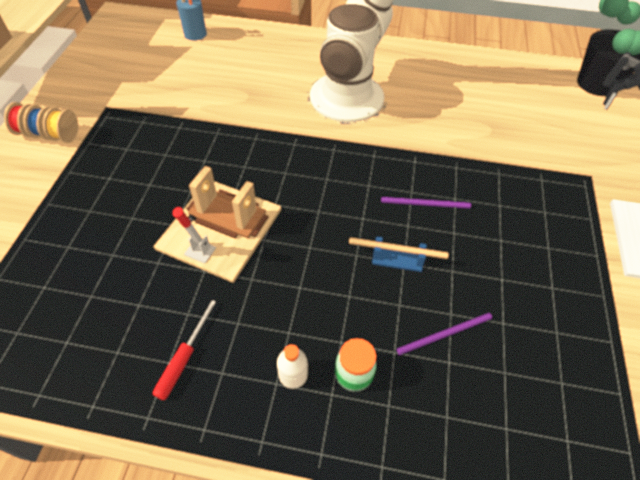

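View pics/top0.png

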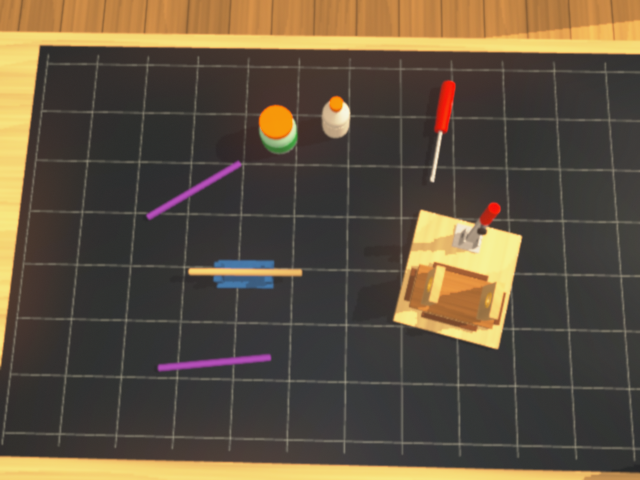

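```bash
cat > h.py <<'E'
from bench import read_state, imaging, workorder, nets
import cv2,numpy as np
from scipy.spatial.transform import Rotation as R
from scipy.optimize import least_squares
def cam(n):
    d=imaging.get_image(n);d["R"]=R.from_quat(d["rotation"]).as_matrix();d["xyz"]=np.array(d["xyz"]);return d
def ray(d,rc):
    v=d["R"]@np.array([(rc[1]-d["cx"])/d["fx"],(rc[0]-d["cy"])/d["fy"],1]);return v/np.linalg.norm(v)
def atz(d,rc,z):
    v=ray(d,rc);return d["xyz"]+v*(z-d["xyz"][2])/v[2]
def proj(d,p):
    q=(np.asarray(p)-d["xyz"])@d["R"];return np.stack([d["cy"]+d["fy"]*q[...,1]/q[...,2],d["cx"]+d["fx"]*q[...,0]/q[...,2]],-1)
def tri(obs):
    A=np.zeros((3,3));b=np.zeros(3)
    for d,rc in obs:
        v=ray(d,rc);P=np.eye(3)-np.outer(v,v);A+=P;b+=P@d["xyz"]
    p=np.linalg.solve(A,b);return p,[np.round(proj(d,p)-rc,1).tolist() for d,rc in obs]
def save(d,n): cv2.imwrite(f"pics/{n}.png",cv2.cvtColor(d["pixels"],cv2.COLOR_RGB2BGR))
E
python3 - <<'E'
from h import *
for n in("scene","top","wrist"):
    for q in("jig","stand","bush_left","bush_right","clamp_grip","clamp_pivot","rack","dowel","dowel_end_a"):
        print(n,q,[(np.round(r["location"]).tolist(),round(r["score"],2)) for r in nets.pinpoint(n,q)[:4]])
E
```

```text
scene jig [([212.0, 227.0], 0.61)]
scene stand [([214.0, 229.0], 0.69)]
scene bush_left [([200.0, 246.0], 0.72)]
scene bush_right [([184.0, 200.0], 0.64), ([246.0, 398.0], 0.38)]
scene clamp_grip [([221.0, 182.0], 0.69)]
scene clamp_pivot [([241.0, 198.0], 0.74)]
scene rack [([256.0, 397.0], 0.84), ([215.0, 229.0], 0.48)]
scene dowel [([201.0, 426.0], 0.83), ([246.0, 400.0], 0.72), ([333.0, 445.0], 0.62), ([218.0, 183.0], 0.35)]
scene dowel_end_a [([205.0, 471.0], 0.82), ([200.0, 379.0], 0.82), ([354.0, 398.0], 0.79), ([255.0, 446.0], 0.65)]
top jig []
top stand [([293.0, 454.0], 0.77)]
top bush_left [([284.0, 434.0], 0.59)]
top bush_right [([303.0, 494.0], 0.77), ([297.0, 457.0], 0.49)]
top clamp_grip [([214.0, 489.0], 0.59)]
top clamp_pivot [([238.0, 470.0], 0.93), ([126.0, 336.0], 0.43)]
top rack [([272.0, 247.0], 0.56)]
top dowel [([272.0, 247.0], 0.85), ([190.0, 188.0], 0.8), ([364.0, 213.0], 0.67)]
top dowel_end_a [([160.0, 241.0], 0.95), ([365.0, 158.0], 0.94), ([271.0, 187.0], 0.82), ([272.0, 300.0], 0.77)]
wrist jig []
wrist stand []
wrist bush_left []
wrist bush_right []
wrist clamp_grip []
wrist clamp_pivot []
wrist rack []
wrist dowel []
wrist dowel_end_a [([31.0, 532.0], 0.96)]
```

The scene view shows the jig with stand around (215,229) and its clamp leaning at (220,182); the wooden dowel on the blue rack at (248,398), with purple decoys at (201,426) and (333,445). In the top view the jig is at about (280,460) and the dowel runs from (271,190) to (272,300).

Run:
```python
from h import *
s=cam("scene");t=cam("top")
def T(n,a,b): 
    p,e=tri([(s,a),(t,b)]);print(n,np.round(p,1),e);return p
T("bl",(200,246),(284,434));T("br",(184,200),(303,494));T("grip",(221,182),(214,489));T("piv",(241,198),(238,470))
T("stand",(214,229),(293,454));T("rack",(256,397),(272,247))
T("de right img s",(255,446),(271,187));
# dowel segmentation: hsv wood-colored pixels around it
for n,d,box in(("s",s,(225,270,335,460)),("t",t,(255,290,175,315))):
    r0,r1,c0,c1=box;h=cv2.cvtColor(d["pixels"],cv2.COLOR_RGB2HSV)[r0:r1,c0:c1].astype(int)
    m=((h[...,0]<28)&(h[...,1]>60)&(h[...,2]>110)).astype(np.uint8)
    nl,l,st,ce=cv2.connectedComponentsWithStats(m);k=1+np.argmax(st[1:,4])
    pts=np.argwhere(l==k);rect=cv2.minAreaRect(pts[:,::-1].astype(np.float32));bp=cv2.boxPoints(rect)
    print(n,st[k],np.round(rect[0],1),np.round(rect[1],1));
    u,sv,vt=np.linalg.svd(pts-pts.mean(0),full_matrices=False);a=(pts-pts.mean(0))@vt[0]
    e1=pts.mean(0)+vt[0]*(a.max()+.5);e2=pts.mean(0)+vt[0]*(a.min()-.5)
    d["ends"]=sorted([e1.tolist(),e2.tolist()],key=lambda e:e[1]);print(np.round(d["ends"],1))
A=T("A",s["ends"][1],t["ends"][0]);B=T("B",s["ends"][0],t["ends"][1]);print(np.linalg.norm(A-B))
# jig board
h=cv2.cvtColor(t["pixels"],cv2.COLOR_RGB2HSV).astype(int)
m=(h[...,2]>70).astype(np.uint8);m[:200]=0;m[355:]=0;m[:,:385]=0;m[:,530:]=0
m=cv2.morphologyEx(m,cv2.MORPH_OPEN,np.ones((7,7)))
c=max(cv2.findContours(m,0,2)[0],key=cv2.contourArea)
q=cv2.approxPolyDP(cv2.convexHull(c),6,True)[:,0];print(q.tolist())
for x,y in q: print(np.round(atz(t,(y,x),12),1))
```

```text
bl [ 478.3 -140.9   89.5] [[-0.2, -1.5], [0.3, -1.8]]
br [ 449.9 -245.5   83.2] [[0.1, 0.4], [-0.1, 0.5]]
grip [ 589.2 -224.6  137.7] [[-0.1, -0.5], [0.1, -0.6]]
piv [ 566.7 -217.9   44.7] [[0.1, 0.3], [-0.1, 0.4]]
stand [ 469.8 -188.9   21.8] [[-0.2, -1.4], [0.3, -1.7]]
rack [501.4 182.9  12.1] [[-0.0, -0.7], [0.0, -0.8]]
de right img s [497.9 281.6  39.7] [[-0.0, 1.4], [-0.0, 1.5]]
s [ 13  12 101  22 703] [63.2 22.5] [101.3   7.5]
[[ 14.5  12.7]
 [ 30.2 113.8]]
t [ 13  12 115  10 895] [70.  16.5] [114.    8.2]
[[ 15.9  12.5]
 [ 17.2 127.5]]
A [697.6  81.9 688.7] [[-95.5, 255.6], [-134.0, 252.5]]
B [733.6  39.9 677. ] [[-45.2, 289.9], [-164.8, 198.5]]
56.58991658696844
[[497, 202], [521, 234], [499, 348], [394, 322], [418, 210]]
[ 641.6 -277.2   12. ]
[ 582. -319.   12.]
[ 375.5 -271.6   12. ]
[417.1 -86.   12. ]
[ 623.5 -130.7   12. ]
```

Run:
```python
import cv2
a=cv2.imread("pics/top0.png")[190:360,380:540];b=cv2.imread("pics/scene0.png")[150:290,140:300]
a=cv2.resize(a,(400,425),interpolation=2);b=cv2.resize(b,(400,350),interpolation=2)
b=cv2.copyMakeBorder(b,0,75,0,0,0);cv2.imwrite("pics/crop0.png",cv2.hconcat([a,b]))
```

```text
(no output)
```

View pics/crop0.png

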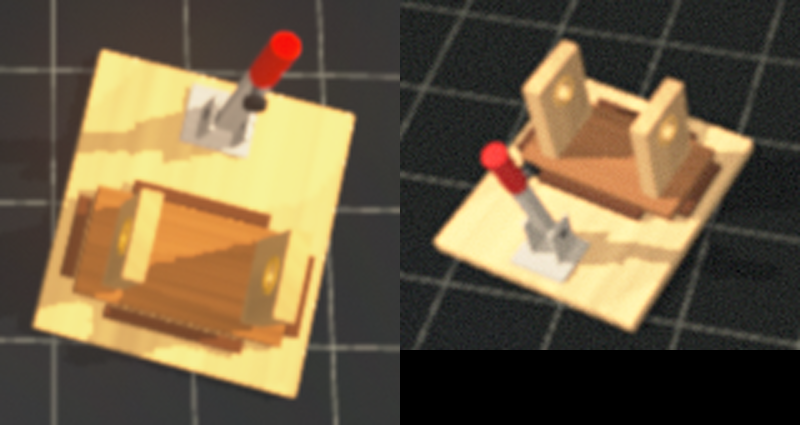

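The crops show the jig board corners, bushings and clamp clearly (top view corners about (421,210), (522,235), (499,349), (394,321)). I'll fit the jig pose from these.

Run:
```python
from h import *
s=cam("scene");t=cam("top")
tc=np.array([[210,421.2],[235.2,521.6],[348.8,498.8],[320.8,393.6]]);Mt=np.array([[140,95,12],[140,-95,12],[-70,-95,12],[-70,95,12.]])
sc=np.array([[246.8,153.6],[282,232.8],[208.8,280.8]]);Ms=np.array([[140,-95,12],[140,95,12],[-70,95,12.]])
B=np.array([[0,50,82],[0,-50,82],[105,0,45.]])
def W(p,M):
    c,n=np.cos(p[2]),np.sin(p[2]);return M@np.array([[c,n,0],[-n,c,0],[0,0,1]])+[p[0],p[1],0]
def f(p):
    return np.concatenate([(proj(t,W(p,Mt))-tc).ravel(),(proj(s,W(p,Ms))-sc).ravel(),
     .5*(proj(t,W(p,B))-[[284,434],[303,494],[238,470]]).ravel(),.5*(proj(s,W(p,B))-[[200,246],[184,200],[241,198]]).ravel()])
r=least_squares(f,[465,-190,-.26],loss="soft_l1");print(np.round(r.x,3));print(np.round(f(r.x).reshape(-1,2),1).tolist())
for nm,fn in(("t",lambda p:f(p)[:8]),("s",lambda p:f(p)[8:14])): print(nm,np.round(least_squares(fn,r.x).x,3))
g=W(r.x,np.array([[105-100*np.cos(a),0,45+100*np.sin(a)] for a in np.arange(1.57,2.06,.08)]))
print(np.round(np.hstack([g,proj(t,g),proj(s,g)])))
for n,d,box in(("s",s,(225,270,335,460)),("t",t,(255,290,175,315))):
    r0,r1,c0,c1=box;h=cv2.cvtColor(d["pixels"],cv2.COLOR_RGB2HSV)[r0:r1,c0:c1].astype(int)
    m=((h[...,0]<28)&(h[...,1]>60)&(h[...,2]>110)).astype(np.uint8)
    nl,l,st,ce=cv2.connectedComponentsWithStats(m);k=1+np.argmax(st[1:,4])
    pts=np.argwhere(l==k)+[r0,c0];mu=pts.mean(0)
    vt=np.linalg.svd(pts-mu,full_matrices=False)[2];a=(pts-mu)@vt[0]
    d["ends"]=sorted([(mu+vt[0]*(a.max()+.5)).tolist(),(mu+vt[0]*(a.min()-.5)).tolist()],key=lambda e:e[1]);print(np.round(d["ends"],1).tolist())
A,e=tri([(s,s["ends"][1]),(t,t["ends"][0])]);print(A,e);C,e=tri([(s,s["ends"][0]),(t,t["ends"][1])]);print(C,e,np.linalg.norm(A-C))
```

```text
[ 4.65099e+02 -1.93944e+02 -2.39000e-01]
[[-0.0, -1.0], [0.6, -0.3], [-0.3, -0.8], [-0.2, -0.1], [0.2, -0.7], [-2.1, -0.8], [-2.3, -1.1], [0.8, 0.0], [-1.1, -0.8], [-0.2, 0.5], [0.7, -1.5], [0.9, 0.7], [0.0, -0.1]]
t [ 4.65129e+02 -1.95010e+02 -2.38000e-01]
s [ 4.68050e+02 -1.89827e+02 -2.55000e-01]
[[ 567. -219.  145.  227.  487.  210.  188.]
 [ 575. -221.  145.  222.  487.  213.  185.]
 [ 583. -223.  144.  217.  488.  216.  183.]
 [ 590. -224.  142.  213.  489.  220.  181.]
 [ 598. -226.  140.  209.  490.  224.  179.]
 [ 605. -228.  137.  205.  490.  227.  177.]
 [ 612. -230.  134.  201.  490.  231.  175.]]
[[239.6, 347.6], [255.2, 448.8]]
[[270.9, 187.5], [272.2, 302.5]]
[497.95804667 283.95832893  39.68619825] [[0.0, -0.2], [0.0, -0.3]]
[499.88748606  78.64188075  39.90292526] [[0.0, 0.1], [-0.0, 0.2]] 205.32562820638404
```

apply_moves --rows '[{"hand": -1, "delta_pos": [29, 24, 0], "yaw": 0.115}, {"hand": -1, "delta_pos": [58, 48, 0], "yaw": 0.23}, {"hand": -1, "delta_pos": [87, 72, 0], "yaw": 0.345}, {"hand": -1, "delta_pos": [116, 96, 0], "yaw": 0.46}, {"hand": -1, "delta_pos": [145, 120, 0], "yaw": 0.575}, {"hand": -1, "delta_pos": [174, 144, 0], "yaw": 0.69}, {"hand": -1, "delta_pos": [203, 168, 0], "yaw": 0.805}, {"hand": -1, "delta_pos": [232, 192, 0], "yaw": 0.92}, {"hand": -1, "delta_pos": [261, 216, 0], "yaw": 1.035}, {"hand": -1, "delta_pos": [290, 240, 0], "yaw": 1.15}, {"hand": -1, "delta_pos": [319, 264, 0], "yaw": 1.265}, {"hand": -1, "delta_pos": [345, 286, 0], "yaw": 1.383}]'

```text
clock: 2.7
position: [455.0, 163.4, 256.7]
ee_rot: [-0.615, 0.788, -0.0, 0.0]
contact_force: [0.6, -0.1, -0.3]
gripper_width: -0.0
grasp_force: 0.0
```

```bash
cat >> h.py <<'E'
J=np.array([465.1,-194.0]);TH=-.239
def jig(u,v): c,n=np.cos(TH),np.sin(TH);return J+[c*u-n*v,n*u+c*v]
def to(p,psi=None):
    "tool-frame delta from measured pose to world p; psi=wanted heading of tool x"
    s=read_state();M=R.from_quat(s["ee_rot"]).as_matrix();h=np.arctan2(M[1,0],M[0,0])
    print("pos",np.round(s["position"],1),"head",round(h,3),"tilt",np.round(M[2],3),"F",np.round(s["contact_force"],1),"w",round(s["gripper_width"],1),"g",round(s["grasp_force"],1),"t",s["clock"])
    print("delta",np.round(M.T@(np.array(p)-s["position"]),1),"yaw",None if psi is None else round(h-psi,3))
E
python3 -c "
from h import *
to([*jig(190,0),255],-1.81)"
```

```text
pos [455.  163.4 256.7] head -1.817 tilt [-0.001 -0.001 -1.   ] F [ 0.6 -0.1 -0.3] w -0.0 g 0.0 t 2.7
delta [ 342.9 -286.7    1.7] yaw -0.007
```

apply_moves --rows '[{"hand": -1, "delta_pos": [31, -26, 0], "yaw": 0}, {"hand": -1, "delta_pos": [62, -52, 0], "yaw": 0}, {"hand": -1, "delta_pos": [93, -78, 0], "yaw": 0}, {"hand": -1, "delta_pos": [124, -104, 0], "yaw": 0}, {"hand": -1, "delta_pos": [155, -130, 0], "yaw": 0}, {"hand": -1, "delta_pos": [186, -156, 0], "yaw": 0}, {"hand": -1, "delta_pos": [217, -182, 0], "yaw": 0}, {"hand": -1, "delta_pos": [248, -208, 0], "yaw": 0}, {"hand": -1, "delta_pos": [279, -234, 0], "yaw": 0}, {"hand": -1, "delta_pos": [310, -260, 0], "yaw": 0}, {"hand": -1, "delta_pos": [343, -287, 0], "yaw": -0.007}, {"hand": -1, "delta_pos": [343, -287, 0], "yaw": -0.007}]'

```text
clock: 3.7
position: [653.3, -242.3, 254.0]
ee_rot: [-0.618, 0.786, -0.0, -0.001]
contact_force: [0.3, 0.5, -1.2]
gripper_width: 0.0
grasp_force: 0.0
```

```bash
python3 -c "
from h import *
to([*jig(190,0),143],-1.81)
d=cam('wrist');save(d,'w1');print(np.round(d['xyz']-read_state()['position'],1))
for q in ('clamp_grip','clamp_pivot','bush_left','bush_right','stand'):print(q,[(np.round(r['location']).tolist(),round(r['score'],2)) for r in nets.pinpoint('wrist',q)[:3]])
for q,M in (('grip',(128,0,142)),('piv',(105,0,45)),('bl',(0,50,82)),('br',(0,-50,82)),('st',(0,0,12))):print(q,np.round(proj(d,[*jig(*M[:2]),M[2]])))
"
```

```text
pos [ 653.3 -242.3  254. ] head -1.81 tilt [ 0.002  0.001 -1.   ] F [ 0.3  0.5 -1.2] w 0.0 g 0.0 t 3.7
delta [ -2.5   4.2 111. ] yaw 0.0
[-13.5 -67.7 118.4]
clamp_grip [([254.0, 429.0], 0.89)]
clamp_pivot [([223.0, 422.0], 0.58), ([168.0, 580.0], 0.46)]
bush_left [([291.0, 557.0], 0.85), ([221.0, 424.0], 0.65)]
bush_right [([167.0, 576.0], 0.63)]
stand [([215.0, 525.0], 0.92)]
grip [251. 428.]
piv [220. 424.]
bl [287. 556.]
br [167. 577.]
st [213. 521.]
```

View pics/w1.png

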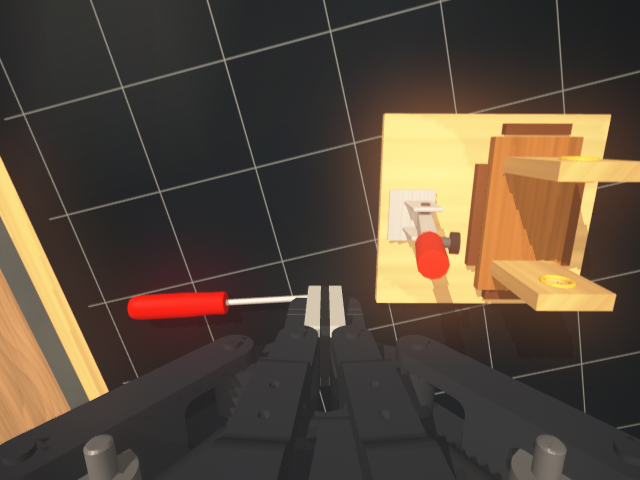

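The wrist picture shows the upright clamp with its red grip at about (254,430), the bushings at (285,557) and (160,580), matching the model projections to within 4 px. Descending behind the grip and pushing.

apply_moves --rows '[{"hand": -1, "delta_pos": [-2, 1, 36], "yaw": 0}, {"hand": -1, "delta_pos": [-2, 2, 72], "yaw": 0}, {"hand": -1, "delta_pos": [-2, 4, 109], "yaw": 0}, {"hand": -1, "delta_pos": [-2, 4, 111], "yaw": 0}, {"hand": -1, "delta_pos": [-2, 14, 111], "yaw": 0}, {"hand": -1, "delta_pos": [-2, 24, 111], "yaw": 0}, {"hand": -1, "delta_pos": [-2, 32, 111], "yaw": 0}, {"hand": -1, "delta_pos": [-2, 40, 111], "yaw": 0}, {"hand": -1, "delta_pos": [-2, 48, 111], "yaw": 0}, {"hand": -1, "delta_pos": [-2, 56, 111], "yaw": 0}, {"hand": -1, "delta_pos": [-2, 64, 111], "yaw": 0}, {"hand": -1, "delta_pos": [-2, 72, 111], "yaw": 0}]'

```text
clock: 5.0
position: [585.5, -217.3, 151.3]
ee_rot: [-0.621, 0.784, -0.005, 0.003]
contact_force: [1.7, 2.9, 10.7]
gripper_width: 0.2
grasp_force: 4.6
```

apply_moves --rows '[{"hand": -1, "delta_pos": [0, 8, 0], "yaw": 0}, {"hand": -1, "delta_pos": [0, 16, 0], "yaw": 0}, {"hand": -1, "delta_pos": [0, 24, 0], "yaw": 0}, {"hand": -1, "delta_pos": [0, 32, 0], "yaw": 0}, {"hand": -1, "delta_pos": [0, 40, 0], "yaw": 0}, {"hand": -1, "delta_pos": [0, 46, 0], "yaw": 0}, {"hand": -1, "delta_pos": [0, 52, 0], "yaw": 0}, {"hand": -1, "delta_pos": [0, 56, 0], "yaw": 0}, {"hand": -1, "delta_pos": [0, 56, 0], "yaw": 0}, {"hand": -1, "delta_pos": [0, 56, 0], "yaw": 0}]'

```text
clock: 5.83
position: [527.5, -204.7, 145.2]
ee_rot: [-0.62, 0.785, 0.0, -0.0]
contact_force: [0.3, -0.2, -0.6]
gripper_width: 0.3
grasp_force: 0.0
```

```bash
python3 -c "
from h import *
to([*jig(70,0),143],-1.81)
c=cam('scene');t=cam('top')
for n,d in (('scene',c),('top',t)):
  print(n,[(np.round(r['location']).tolist(),round(r['score'],2)) for r in nets.pinpoint(n,'clamp_grip')[:3]],'closed at',np.round(proj(d,[*jig(5,0),45])))
"
```

```text
pos [ 527.5 -204.7  145.2] head -1.804 tilt [ 0.  0. -1.] F [ 0.3 -0.2 -0.6] w 0.3 g 0.0 t 5.8333
delta [ 4.5 -6.8  2.2] yaw 0.006
scene [([197.0, 212.0], 0.79)] closed at [207. 223.]
top [([274.0, 470.0], 0.95)] closed at [292. 459.]
```

apply_moves --rows '[{"hand": -1, "delta_pos": [0, 0, -10], "yaw": 0}, {"hand": -1, "delta_pos": [0, 0, -30], "yaw": 0}, {"hand": -1, "delta_pos": [0, 0, -60], "yaw": 0}, {"hand": -1, "delta_pos": [-20, 0, -90], "yaw": 0}, {"hand": 1, "delta_pos": [-50, 0, -100], "yaw": 0}, {"hand": 1, "delta_pos": [-90, 0, -100], "yaw": 0}, {"hand": 1, "delta_pos": [-130, 0, -100], "yaw": 0}, {"hand": 1, "delta_pos": [-170, 0, -100], "yaw": 0}, {"hand": 1, "delta_pos": [-210, 0, -100], "yaw": 0}, {"hand": 1, "delta_pos": [-250, 0, -100], "yaw": 0}]'

```text
clock: 6.87
position: [585.7, 40.6, 246.5]
ee_rot: [-0.62, 0.784, -0.0, 0.001]
contact_force: [-0.1, -0.8, 0.3]
gripper_width: 72.2
grasp_force: 0.0
```

```bash
python3 -c "
from h import *
to([498.9,261,240],-1.571-.0)
c=cam('scene');t=cam('top');save(c,'s2')
for n,d in (('scene',c),('top',t)):
  print(n,[(np.round(r['location']).tolist(),round(r['score'],2)) for r in nets.pinpoint(n,'clamp_grip')[:3]],'closed at',np.round(proj(d,[*jig(5,0),45])))
a=cv2.resize(c['pixels'][140:290,140:300],(480,450),interpolation=2);cv2.imwrite('pics/c2.png',a[...,::-1])
"
```

```text
pos [585.7  40.6 246.5] head -1.804 tilt [-0.001 -0.001 -1.   ] F [-0.1 -0.8  0.3] w 72.2 g 0.0 t 6.8667
delta [-194.4  135.4    6.4] yaw -0.233
scene [([205.0, 223.0], 0.73)] closed at [207. 223.]
top [([293.0, 460.0], 0.83)] closed at [292. 459.]
```

View pics/c2.png

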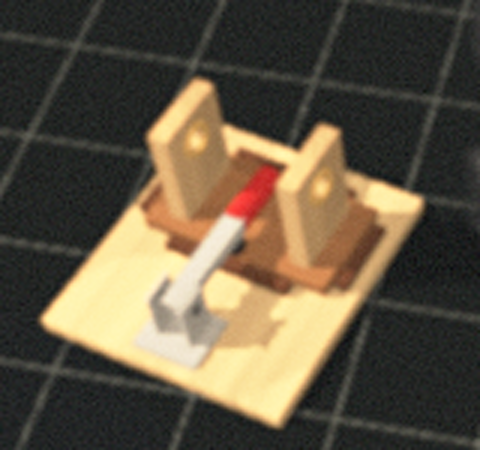

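The clamp lies level with its grip between the uprights (picture (265,190) of the crop), i.e. closed. Next: above the dowel.

apply_moves --rows '[{"hand": 1, "delta_pos": [-30, 21, 6], "yaw": -0.05}, {"hand": 1, "delta_pos": [-60, 42, 12], "yaw": -0.1}, {"hand": 1, "delta_pos": [-90, 63, 18], "yaw": -0.15}, {"hand": 1, "delta_pos": [-120, 84, 24], "yaw": -0.2}, {"hand": 1, "delta_pos": [-150, 105, 30], "yaw": -0.243}, {"hand": 1, "delta_pos": [-180, 126, 40], "yaw": -0.243}, {"hand": 1, "delta_pos": [-195, 136, 46], "yaw": -0.243}, {"hand": 1, "delta_pos": [-195, 136, 46], "yaw": -0.243}]'

```text
clock: 7.73
position: [496.8, 261.2, 198.4]
ee_rot: [0.711, -0.703, -0.0, 0.001]
contact_force: [0.8, -1.3, 0.5]
gripper_width: 85.3
grasp_force: 0.0
```

```bash
cat >> h.py <<'E'
def wood(d,box=None):
    h=cv2.cvtColor(d["pixels"],cv2.COLOR_RGB2HSV).astype(int)
    m=((h[...,0]<28)&(h[...,1]>60)&(h[...,2]>110)).astype(np.uint8)
    if box: k=np.zeros_like(m);k[box[0]:box[1],box[2]:box[3]]=1;m*=k
    nl,l,st,ce=cv2.connectedComponentsWithStats(m);k=1+np.argmax(st[1:,4])
    return np.argwhere(l==k),st[k]
E
python3 -c "
from h import *
to([498.2,261,30],-1.561)
d=cam('wrist');save(d,'w3')
for n in('dowel','dowel_end_a','rack'):print(n,[(np.round(r['location']).tolist(),round(r['score'],2)) for r in nets.pinpoint('wrist',n)[:4]])
p,st=wood(d);print(st)
for r in range(st[1]+5,st[1]+st[3],25):
  c=p[p[:,0]==r][:,1];print(r,c.min(),c.max(),np.round(atz(d,(r,c.mean()),36)),np.round(atz(d,(r,c.mean()),39)))
"
```

```text
pos [496.8 261.2 198.4] head -1.558 tilt [ 0.001  0.002 -1.   ] F [ 0.8 -1.3  0.5] w 85.3 g 0.0 t 7.7333
delta [ 1.000e-01 -1.600e+00  1.684e+02] yaw 0.003
dowel [([191.0, 516.0], 0.71), ([254.0, 146.0], 0.64), ([120.0, 322.0], 0.56)]
dowel_end_a [([254.0, 322.0], 0.74), ([65.0, 515.0], 0.65), ([300.0, 509.0], 0.6), ([153.0, 64.0], 0.58)]
rack [([128.0, 323.0], 0.81)]
[320 198  35  64 756]
203 331 331 [493. 240.  36.] [493. 239.  39.]
228 331 350 [485. 259.  36.] [485. 259.  39.]
253 330 341 [489. 280.  36.] [489. 279.  39.]
```

View pics/w3.png

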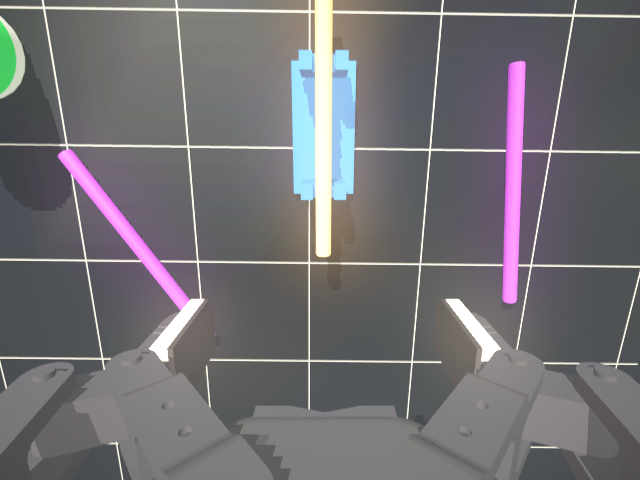

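The dowel shows from (0,323) to its near end at (255,323) over the rack; purple decoy ends sit at (305,188) and (300,510).

```bash
python3 -c "
from h import *
d=cam('wrist');t=cam('top')
for rc,z in(((255,323.5),36),((5,323.5),42),((250,323.5),42),((307,188),6),((300,510),6)):print(rc,np.round(atz(d,rc,z),1))
print(tri([(d,(255,323.5)),(t,(270.9,188.5))]))
"
```

```text
(255, 323.5) [500.7 279.7  36. ]
(5, 323.5) [501.9 105.1  42. ]
(250, 323.5) [500.7 273.7  42. ]
(307, 188) [625.4 340.3   6. ]
(300, 510) [329.4 331.    6. ]
(array([501.07282128, 288.28167029,  10.80056052]), [[0.7, -0.4], [0.2, 0.4]])
```

apply_moves --rows '[{"hand": 1, "delta_pos": [0, -2, 35], "yaw": 0.003}, {"hand": 1, "delta_pos": [0, -2, 70], "yaw": 0.003}, {"hand": 1, "delta_pos": [0, -2, 100], "yaw": 0.003}, {"hand": 1, "delta_pos": [0, -2, 125], "yaw": 0.003}, {"hand": 1, "delta_pos": [0, -2, 142], "yaw": 0.003}, {"hand": 1, "delta_pos": [0, -2, 152], "yaw": 0.003}, {"hand": 1, "delta_pos": [0, -2, 156], "yaw": 0.003}, {"hand": 1, "delta_pos": [0, -2, 156], "yaw": 0.003}]'

```text
clock: 8.7
position: [500.4, 259.3, 43.0]
ee_rot: [0.709, -0.705, 0.0, 0.0]
contact_force: [0.5, 0.6, -1.0]
gripper_width: 85.6
grasp_force: 0.0
```

apply_moves --rows '[{"hand": -0.2, "delta_pos": [0, 0, 0], "yaw": 0}, {"hand": -0.2, "delta_pos": [0, 0, 0], "yaw": 0}, {"hand": -0.2, "delta_pos": [0, 0, 0], "yaw": 0}, {"hand": -1, "delta_pos": [0, 0, 0], "yaw": 0}, {"hand": -1, "delta_pos": [0, 0, 0], "yaw": 0}, {"hand": -1, "delta_pos": [0, 0, 0], "yaw": 0}, {"hand": -1, "delta_pos": [0, 0, 0], "yaw": 0}, {"hand": -1, "delta_pos": [0, 0, 0], "yaw": 0}]'

```text
clock: 9.37
position: [500.1, 260.0, 43.6]
ee_rot: [0.71, -0.705, -0.0, -0.0]
contact_force: [-1.5, 0.2, 1.8]
gripper_width: 9.6
grasp_force: 58.4
```

apply_moves --rows '[{"hand": -1, "delta_pos": [0, 0, -5], "yaw": 0}, {"hand": -1, "delta_pos": [0, 0, -15], "yaw": 0}, {"hand": -1, "delta_pos": [0, 0, -35], "yaw": 0}, {"hand": -1, "delta_pos": [0, 0, -60], "yaw": 0}, {"hand": -1, "delta_pos": [0, 0, -80], "yaw": 0}, {"hand": -1, "delta_pos": [0, 0, -85], "yaw": 0}, {"hand": -1, "delta_pos": [0, 0, -85], "yaw": 0}]'

```text
clock: 9.95
position: [501.0, 260.6, 130.7]
ee_rot: [0.71, -0.705, 0.0, -0.003]
contact_force: [-0.1, 0.1, 0.2]
gripper_width: 9.8
grasp_force: 58.4
```

```bash
python3 -c "
from h import *
to([*jig(0,300),130],-1.81)
d=cam('wrist');save(d,'w4')
p,st=wood(d,(0,480,250,400));print(st)
for r in range(st[1]+2,st[1]+st[3],20):
  c=p[p[:,0]==r][:,1];print(r,c.min(),c.max())
"
```

```text
pos [501.  260.6 130.7] head -1.564 tilt [-0.003 -0.004 -1.   ] F [-0.1  0.1  0.2] w 9.8 g 58.4 t 9.95
delta [163.4 -34.    0.3] yaw 0.246
[  272     0   107   386 15209]
2 273 372
22 278 373
42 278 346
62 278 345
82 276 345
102 275 345
122 275 344
142 277 344
162 278 343
182 279 343
202 281 343
222 281 367
242 282 367
262 281 368
282 281 369
302 307 372
322 286 369
342 293 364
362 296 359
382 316 348
```

View pics/w4.png

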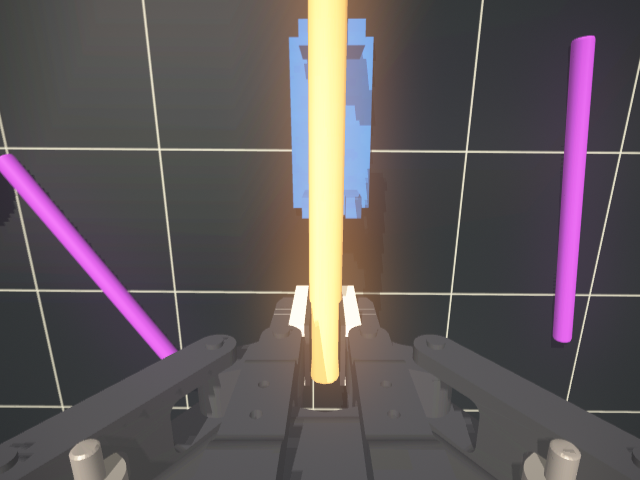

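The dowel is gripped straight along the image column (edges 309–346), with its trailing end at (380,325). Moving to the pre-insertion pose.

apply_moves --rows '[{"hand": -1, "delta_pos": [25, -3, 0], "yaw": 0.04}, {"hand": -1, "delta_pos": [50, -7, 0], "yaw": 0.08}, {"hand": -1, "delta_pos": [75, -10, 0], "yaw": 0.12}, {"hand": -1, "delta_pos": [100, -14, 0], "yaw": 0.16}, {"hand": -1, "delta_pos": [125, -18, 10], "yaw": 0.2}, {"hand": -1, "delta_pos": [150, -21, 20], "yaw": 0.246}, {"hand": -1, "delta_pos": [170, -24, 30], "yaw": 0.246}, {"hand": -1, "delta_pos": [185, -26, 38], "yaw": 0.246}, {"hand": -1, "delta_pos": [192, -27, 42], "yaw": 0.246}, {"hand": -1, "delta_pos": [192, -27, 42], "yaw": 0.246}, {"hand": -1, "delta_pos": [192, -27, 42], "yaw": 0.246}]'

```text
clock: 10.92
position: [528.2, 68.0, 85.6]
ee_rot: [-0.618, 0.787, 0.0, -0.001]
contact_force: [-0.4, 0.8, -0.3]
gripper_width: 10.0
grasp_force: 58.4
```

```bash
python3 -c "
from h import *
to([*jig(0,270),88],-1.81)
I={n:cam(n) for n in('wrist','top','scene')}
for n,d in I.items():
  save(d,'p5'+n)
  for q in('bush_left','bush_right','dowel_end_a'):print(n,q,[(np.round(r['location'],1).tolist(),round(r['score'],2)) for r in nets.pinpoint(n,q)[:4]])
  print('pred bl br',np.round(proj(d,np.array([[*jig(0,57),82],[*jig(0,-43),82],[*jig(0,90),82]])),1).tolist())
a=cv2.resize(I['top']['pixels'][180:340,350:510],(400,400),interpolation=2);b=cv2.resize(I['scene']['pixels'][140:300,180:340],(400,400),interpolation=2)
cv2.imwrite('pics/c5.png',np.hstack([a,b])[...,::-1])
"
```

```text
pos [528.2  68.   85.6] head -1.81 tilt [ 0.001  0.001 -1.   ] F [-0.4  0.8 -0.3] w 10.0 g 58.4 t 10.9167
delta [-0.5 -0.7 -2.4] yaw -0.0
wrist bush_left []
wrist bush_right []
wrist dowel_end_a [([375.0, 322.4], 0.79)]
pred bl br [[-563.2, 326.0], [-1644.5, 326.0], [-349.4, 326.0]]
top bush_left [([284.8, 435.6], 0.78)]
top bush_right [([303.6, 493.5], 0.56)]
top dowel_end_a [([160.6, 242.5], 0.82), ([217.2, 144.7], 0.79), ([279.1, 410.0], 0.7), ([358.7, 270.7], 0.62)]
pred bl br [[284.5, 430.0], [299.8, 488.4], [279.5, 410.9]]
scene bush_left [([241.3, 351.9], 0.72), ([198.4, 246.5], 0.61)]
scene bush_right [([183.9, 200.0], 0.89)]
scene dowel_end_a [([316.0, 492.0], 0.91), ([205.3, 468.7], 0.88), ([209.4, 262.0], 0.87), ([352.2, 396.2], 0.81)]
pred bl br [[202.4, 246.0], [186.9, 204.2], [207.7, 260.2]]
```

View pics/p5wrist.png

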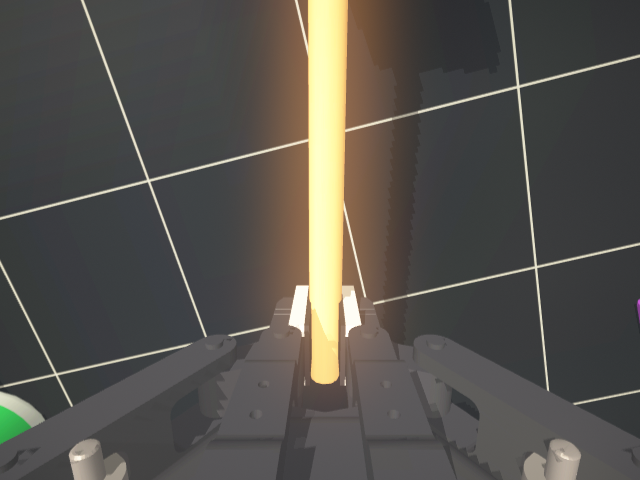

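View pics/c5.png

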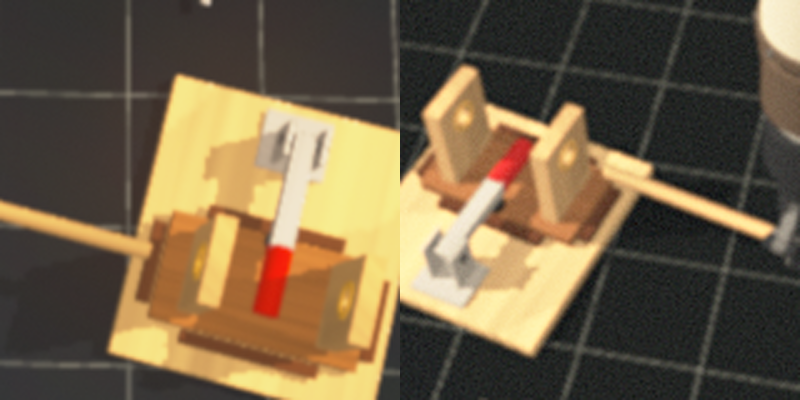

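The wrist view shows the dowel still straight in the grip; the crops show its tip left of the left upright, roughly in line with both brass rings (top (430,285),(488,301); scene (247,202),(205,186)). Correct height, then measure the line offset numerically.

apply_moves --rows '[{"hand": -1, "delta_pos": [0, -0.5, -3.5], "yaw": 0}, {"hand": -1, "delta_pos": [0, -0.5, -3.5], "yaw": 0}, {"hand": -1, "delta_pos": [0, -0.5, -3.5], "yaw": 0}]'

```text
clock: 11.77
position: [529.2, 67.9, 90.1]
ee_rot: [-0.618, 0.786, -0.0, 0.0]
contact_force: [0.9, 0.7, -0.3]
gripper_width: 10.0
grasp_force: 58.4
```

```bash
cat > m.py <<'E'
from h import *
P=[]
def ring(d,rc):
    # brass: more saturated than surrounding wood
    r,c=int(round(rc[0])),int(round(rc[1]));k=7
    h=cv2.cvtColor(d["pixels"],cv2.COLOR_RGB2LAB).astype(float)[r-k:r+k+1,c-k:c+k+1,2]
    g,f=np.mgrid[r-k:r+k+1,c-k:c+k+1];w=np.clip(h-np.percentile(h,75),0,None)*(np.hypot(g-rc[0],f-rc[1])<6)
    return np.array([(w*g).sum(),(w*f).sum()])/w.sum(), w.max()
def dline(d,v0,v1,z):
    # midpoints of the dowel cross-sections between jig v0..v1, brightness weighted
    g=cv2.cvtColor(d["pixels"],cv2.COLOR_RGB2GRAY).astype(np.float32);out=[]
    for v in np.arange(v0,v1,3.):
        a,b=proj(d,np.array([[*jig(0,v),z],[*jig(0,v+1),z]]));n=b-a;n/=np.linalg.norm(n);n=np.array([-n[1],n[0]])
        t=np.arange(-9,9.01,.1);q=a+t[:,None]*n
        s=cv2.remap(g,q[:,1].astype(np.float32)[None],q[:,0].astype(np.float32)[None],cv2.INTER_LINEAR)[0]
        m=s>(s.max()+np.median(s))/2;m&=np.abs(t-t[m].mean())<5
        out.append((v,t[m].mean(),m.sum()*.1))
    return np.array(out)
if __name__=="__main__":
    for k in range(2):
        for n in("top","scene"):
            d=cam(n);s=read_state();P.append(s["position"])
            for v in(57,-43):
                p=proj(d,[*jig(0,v),82]);q,w=ring(d,p);
                a,b=proj(d,np.array([[*jig(0,v),82],[*jig(0,v+1),82]]));e=b-a;e/=np.linalg.norm(e);e=np.array([-e[1],e[0]])
                print(n,v,"pred",np.round(p,1),"ring",np.round(q,1),round(w),"perp",round((q-p)@e,2))
            L=dline(d,105,205,82);f=np.polyfit(L[:,0],L[:,1],1)
            print("dowel perp at 57,-43",np.round(np.polyval(f,[150,57,-43]),2),"w",np.round(np.median(L[:,2]),1),"res",np.round(np.std(L[:,1]-np.polyval(f,L[:,0])),2))
            # px per mm sensitivities
            a,b=proj(d,np.array([[*jig(0,57),82],[*jig(0,58),82]]));e=b-a;e/=np.linalg.norm(e);e=np.array([-e[1],e[0]])
            print("sens u,z",np.round([(proj(d,[*jig(1,57),82])-a)@e,(proj(d,[*jig(0,57),83])-a)@e],3))
    print(np.round(P,1).tolist());to([*jig(0,270),89],-1.81)
E
python3 m.py
```

```text
top 57 pred [284.5 430. ] ring [284.8 429.2] 12 perp 0.56
top -43 pred [299.8 488.4] ring [300.8 487.6] 7 perp 1.11
dowel perp at 57,-43 [-0.45 -0.01  0.46] w 6.2 res 0.09
sens u,z [-0.588 -0.083]
scene 57 pred [202.4 246. ] ring [202.1 246.5] 6 perp 0.48
scene -43 pred [186.9 204.2] ring [186.7 204.9] 7 perp 0.44
dowel perp at 57,-43 [2.09 5.78 9.75] w 6.0 res 0.96
sens u,z [-0.401  0.278]
top 57 pred [284.5 430. ] ring [284.9 429.1] 12 perp 0.62
top -43 pred [299.8 488.4] ring [300.6 487.6] 8 perp 1.0
dowel perp at 57,-43 [-0.3   0.13  0.58] w 6.2 res 0.08
sens u,z [-0.588 -0.083]
scene 57 pred [202.4 246. ] ring [202.2 246.5] 7 perp 0.45
scene -43 pred [186.9 204.2] ring [186.7 205. ] 8 perp 0.49
dowel perp at 57,-43 [2.1  5.77 9.72] w 6.0 res 0.96
sens u,z [-0.401  0.278]
[[529.0, 67.9, 90.0], [529.0, 67.9, 89.9], [528.9, 67.9, 89.8], [528.9, 67.8, 89.8]]
pos [528.9  67.8  89.8] head -1.81 tilt [ 0.  0. -1.] F [-0.4  0.3 -0.5] w 10.1 g 58.4 t 11.9667
delta [-0.5 -0.   0.8] yaw 0.0
```

```bash
python3 -c "
from m import *
d=cam('scene');L=dline(d,100,230,82);print(np.round(L[::2],1).tolist())
for a,b in((125,190),(135,190)):
  M=L[(L[:,0]>a)&(L[:,0]<b)];f=np.polyfit(M[:,0],M[:,1],1);print(np.round(np.polyval(f,[150,57,-43]),2),np.std(M[:,1]-np.polyval(f,M[:,0])))
"
```

```text
[[100.0, 6.0, 4.2], [106.0, 4.7, 5.3], [112.0, 4.6, 5.6], [118.0, 4.6, 5.7], [124.0, 4.6, 5.0], [130.0, 1.3, 4.7], [136.0, 1.2, 5.9], [142.0, 1.1, 6.0], [148.0, 1.1, 6.0], [154.0, 1.1, 6.0], [160.0, 1.0, 6.0], [166.0, 1.1, 6.1], [172.0, 1.1, 6.1], [178.0, 1.0, 6.0], [184.0, 1.0, 6.1], [190.0, 1.0, 6.2], [196.0, 0.9, 6.0], [202.0, 0.9, 6.2], [208.0, 0.9, 6.0], [214.0, 0.9, 5.9], [220.0, 0.9, 6.2], [226.0, 0.9, 6.1]]
[1.32 2.53 3.84] 0.4104021794704472
[1.15 1.47 1.82] 0.029590007620937494
```

apply_moves --rows '[{"hand": -1, "delta_pos": [8, 0.4, 0.4], "yaw": 0}, {"hand": -1, "delta_pos": [16, 0.4, 0.4], "yaw": 0}, {"hand": -1, "delta_pos": [24, 0.4, 0.4], "yaw": 0}, {"hand": -1, "delta_pos": [30, 0.4, 0.4], "yaw": 0}, {"hand": -1, "delta_pos": [34, 0.4, 0.4], "yaw": 0}, {"hand": -1, "delta_pos": [37, 0.4, 0.4], "yaw": 0}, {"hand": -1, "delta_pos": [40, 0.4, 0.4], "yaw": 0}, {"hand": -1, "delta_pos": [40, 0.4, 0.4], "yaw": 0}]'

```text
clock: 12.68
position: [518.9, 28.6, 89.4]
ee_rot: [-0.618, 0.787, 0.0, -0.0]
contact_force: [-0.8, 0.7, -0.3]
gripper_width: 9.9
grasp_force: 58.5
```

```bash
python3 -c "
from h import *
to([*jig(0,231),89.3],-1.81)"
```

```text
pos [518.9  28.6  89.4] head -1.81 tilt [ 0.  0. -1.] F [-0.8  0.7 -0.3] w 9.9 g 58.5 t 12.6833
delta [-2.  -0.4  0.1] yaw -0.0
```

apply_moves --rows '[{"hand": -1, "delta_pos": [4, 0, 0], "yaw": 0}, {"hand": -1, "delta_pos": [8, 0, 0], "yaw": 0}, {"hand": -1, "delta_pos": [12, 0, 0], "yaw": 0}, {"hand": -1, "delta_pos": [18, 0, 0], "yaw": 0}, {"hand": -1, "delta_pos": [24, 0, 0], "yaw": 0}, {"hand": -1, "delta_pos": [30, 0, 0], "yaw": 0}, {"hand": -1, "delta_pos": [30, 0, 0], "yaw": 0}]'

```text
clock: 13.27
position: [511.4, -1.1, 89.4]
ee_rot: [-0.617, 0.787, 0.0, -0.0]
contact_force: [-0.2, 0.1, 0.5]
gripper_width: 9.9
grasp_force: 58.6
```

```bash
cat > n.py <<'E'
from m import *
import sys
to([*jig(0,float(sys.argv[1])),89.3],-1.81)
for n in("top","scene"):
    d=cam(n);L=dline(d,70 if n=="top" else 105,min(205,float(sys.argv[1])-25),82)
    f=np.polyfit(L[:,0],L[:,1],1);print(n,np.round(np.polyval(f,[150,57,-43]),2),np.round(np.std(L[:,1]-np.polyval(f,L[:,0])),2))
    print([(np.round(r['location'],1).tolist(),round(r['score'],2)) for r in nets.pinpoint(n,'dowel_end_a')[:6]])
E
python3 n.py 199
```

```text
pos [511.4  -1.1  89.4] head -1.811 tilt [ 0.     0.001 -1.   ] F [-0.2  0.1  0.5] w 9.9 g 58.6 t 13.2667
delta [-0.6 -0.7  0.1] yaw -0.001
top [-2.2   1.78  6.05] 1.43
[([160.3, 244.5], 0.92), ([292.2, 451.7], 0.65), ([217.7, 146.0], 0.65)]
scene [2.24 4.11 6.12] 1.37
[([317.3, 490.6], 0.97), ([230.7, 319.7], 0.83), ([203.0, 467.5], 0.75), ([353.0, 398.5], 0.62), ([196.7, 227.8], 0.59), ([198.5, 382.3], 0.55)]
```

apply_moves --rows '[{"hand": -1, "delta_pos": [8, 0, 0], "yaw": 0}, {"hand": -1, "delta_pos": [16, 0, 0], "yaw": 0}, {"hand": -1, "delta_pos": [24, 0, 0], "yaw": 0}, {"hand": -1, "delta_pos": [32, 0, 0], "yaw": 0}, {"hand": -1, "delta_pos": [40, 0, 0], "yaw": 0}, {"hand": -1, "delta_pos": [48, 0, 0], "yaw": 0}, {"hand": -1, "delta_pos": [54, 0, 0], "yaw": 0}, {"hand": -1, "delta_pos": [54, 0, 0], "yaw": 0}]'

```text
clock: 14.13
position: [498.6, -53.7, 89.4]
ee_rot: [-0.617, 0.787, 0.0, -0.0]
contact_force: [0.0, -0.2, -0.8]
gripper_width: 9.9
grasp_force: 58.6
```

```bash
python3 -c "
from m import *
to([*jig(-.5,145),89.3],-1.81)
d=cam('top')
tip=[(np.round(r['location'],1).tolist(),round(r['score'],2)) for r in nets.pinpoint('top','dowel_end_a')[:6]];print(tip)
print(np.round(proj(d,np.array([[*jig(0,v),82] for v in(-30,-34,-38,-43)])),1).tolist())
for a,b in((75,110),(0,38),(-25,-5)):
  L=dline(d,a,b,82);print(np.round(L[::2],2).tolist())
"
```

```text
pos [498.6 -53.7  89.4] head -1.811 tilt [ 0.  0. -1.] F [ 0.  -0.2 -0.8] w 9.9 g 58.6 t 14.1333
delta [-0.7 -0.1  0.1] yaw -0.001
[([218.5, 145.2], 0.95), ([163.1, 242.4], 0.94), ([367.1, 158.7], 0.66), ([298.3, 484.1], 0.59), ([239.2, 473.4], 0.25)]
[[297.8, 480.7], [298.4, 483.1], [299.0, 485.4], [299.8, 488.4]]
[[75.0, 0.15, 5.4], [81.0, 0.35, 3.4], [87.0, -3.54, 5.2], [93.0, -3.25, 7.0], [99.0, 7.75, 2.6], [105.0, -0.75, 7.8]]
[[0.0, 0.15, 5.6], [6.0, 0.1, 6.1], [12.0, 0.15, 6.0], [18.0, -0.2, 5.3], [24.0, -0.05, 5.6], [30.0, -0.1, 5.5], [36.0, -0.15, 5.6]]
[[-25.0, 0.75, 5.2], [-19.0, 0.25, 5.2], [-13.0, 0.1, 5.1], [-7.0, 0.05, 4.4]]
```

apply_moves --rows '[{"hand": -1, "delta_pos": [3, 0.3, 0], "yaw": 0}, {"hand": -1, "delta_pos": [6, 0.3, 0], "yaw": 0}, {"hand": -1, "delta_pos": [9, 0.3, 0], "yaw": 0}, {"hand": -1, "delta_pos": [12, 0.3, 0], "yaw": 0}, {"hand": -1, "delta_pos": [15, 0.3, 0], "yaw": 0}, {"hand": -1, "delta_pos": [15, 0.3, 0], "yaw": 0}]'

```text
clock: 14.73
position: [495.1, -67.4, 89.4]
ee_rot: [-0.618, 0.787, 0.0, -0.0]
contact_force: [-0.6, -0.2, -0.5]
gripper_width: 10.0
grasp_force: 58.6
```

apply_moves --rows '[{"hand": -1, "delta_pos": [4, 0, 0], "yaw": 0}, {"hand": -1, "delta_pos": [8, 0, 0], "yaw": 0}, {"hand": -1, "delta_pos": [12, 0, 0], "yaw": 0}, {"hand": -1, "delta_pos": [17, 0, 0], "yaw": 0}, {"hand": -1, "delta_pos": [22, 0, 0], "yaw": 0}, {"hand": -1, "delta_pos": [28, 0, 0], "yaw": 0}, {"hand": -1, "delta_pos": [34, 0, 0], "yaw": 0}, {"hand": -1, "delta_pos": [40, 0, 0], "yaw": 0}, {"hand": -1, "delta_pos": [45, 0, 0], "yaw": 0}, {"hand": -1, "delta_pos": [49, 0, 0], "yaw": 0}, {"hand": -1, "delta_pos": [49, 0, 0], "yaw": 0}, {"hand": -1, "delta_pos": [49, 0, 0], "yaw": 0}]'

```text
clock: 15.73
position: [483.7, -114.9, 89.4]
ee_rot: [-0.618, 0.787, -0.0, 0.0]
contact_force: [0.0, -0.3, -0.5]
gripper_width: 10.0
grasp_force: 58.7
```

```bash
python3 -c "
from m import *
to([*jig(-.5,80),89.3],-1.81)
t=cam('top');c=cam('scene')
for n,d in(('top',t),('scene',c)):
  print(n,'tip',[(np.round(r['location'],1).tolist(),round(r['score'],2)) for r in nets.pinpoint(n,'dowel_end_a')[:6]],np.round(proj(d,[*jig(0,-100),82]),1))
  print('grip',[(np.round(r['location'],1).tolist()) for r in nets.pinpoint(n,'clamp_grip')[:1]])
  print('bush',[(np.round(r['location'],1).tolist()) for r in nets.pinpoint(n,'bush_right')[:1]])
print(read_state()['contact_force'],read_state()['wrist_torque'])
a=cv2.resize(t['pixels'][190:360,370:560],(400,358),interpolation=2);b=cv2.resize(c['pixels'][130:300,130:320],(400,358),interpolation=2)
cv2.imwrite('pics/c6.png',np.hstack([a,b])[...,::-1])
"
```

```text
pos [ 483.7 -114.9   89.4] head -1.81 tilt [-0. -0. -1.] F [ 0.  -0.3 -0.5] w 10.0 g 58.7 t 15.7333
delta [ 1.3 -0.2  0.1] yaw -0.0
top tip [([368.9, 155.1], 0.95), ([161.5, 241.9], 0.91), ([218.2, 145.7], 0.89), ([309.9, 521.1], 0.83), ([360.9, 268.8], 0.69)] [308.6 521.9]
grip [[293.8, 460.6]]
bush [[305.7, 493.9]]
scene tip [([354.4, 399.8], 0.98), ([204.5, 468.7], 0.91), ([199.9, 379.6], 0.9), ([178.4, 180.6], 0.66), ([208.5, 267.0], 0.64), ([315.0, 487.0], 0.6)] [178.4 181.2]
grip [[206.9, 223.1]]
bush [[210.9, 266.7]]
[-0.44471712  0.10040186 -0.89500547] [-0.00979681 -0.01017529 -0.01476794]
```

View pics/c6.png

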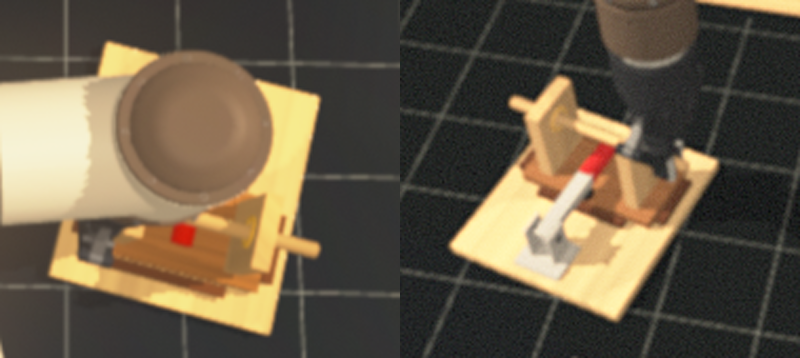

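The dowel sticks out past the far upright (top crop (318,248), scene crop (512,102)), it is held on the near side, the clamp is still shut, and contact force is close to zero. Handing in.

```bash
python3 -c "
from bench import workorder
print(workorder.job_done())"
```

```text
the job is handed in; nothing more can be done
None
```

The job is handed in: the clamp is closed on the stand's base, and the dowel runs through both bushings, out about 40 mm past each upright, held level and still with almost no contact force.

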